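# Reseat a gas burner head on its locating pin

## Task

After cleaning, one of the two burner heads of the gas hotplate was put back turned the wrong way, so its plate stands up on the locating pin instead of lying flat on the burner cup. Push that head round with a fingertip until the notch in its rim is over the pin, then press it down until it is fully home and flat on its cup. Do not lift the head out, and leave the other burner head, the pan support, the bottle, the shaker and the brush as they are.

Things in the scene. Friction and masses are not known exactly. Their poses are not given: they have to be found in the camera images.
- hotplate: Two-burner steel countertop gas hotplate, fixed, 330 x 540 mm, deck 85 mm above the counter; origin under its centre on the counter; x axis to its back (away from the knobs), y to its left burner. Burner axes at y = +130 and -130 mm. Four studs 6 mm high stand 115 mm from each axis.
- left_seat (a point): Centre of the flat top (seat) of the left (+y) burner's cast cup, on the burner axis, 107 mm above the counter. The cup is 100 mm across, 22 mm tall. An ear 18 mm wide on its back (+x of the hotplate) sticks out to 65 mm from the axis and carries the locating pin.
- right_seat (a point): The same point of the right (-y) burner, which is alike in every way.
- left_pin (a point): Tip of the left burner's locating pin: steel, 7 mm thick, round-topped, 50 mm from the burner axis in the hotplate's +x direction, rising 8 mm above the seat.
- right_pin (a point): Tip of the right burner's locating pin, the same in every way.
- raised_head: The wrongly turned cast-iron burner head (about 0.4 kg), on the left or right burner: a round plate 104 mm across, 8 mm thick. Origin at the centre of the plate's underside, z up, x axis towards the notch. Underside 8 mm above the seat while it rides on the pin, on the seat when home. Turns freely either way until pressed home. A spigot in the cup's throat keeps it centred within 0.5 mm.
- hub (a point): Centre of the flat top of the raised head's round hub (40 mm across, flat 28 mm across), 28 mm above the plate's underside: where to press. A sealing sleeve that slides tightly on the spigot carries the head, so it does not drop by itself: pressing home takes about 5 to 10 N all the way, and it stays where it is left.
- spoke_end (a point): On one of the raised head's three spokes: mid-width, half-way up, 40 mm from the head's centre, at +60 degrees (anticlockwise from above) from the notch. Others at 180 and -60 degrees. Spokes are 13 mm wide, 19 mm tall on the plate (tops 27 mm above its underside), reach 47 mm from the centre. Turning takes 1 to 3 N sideways here.
- notch (a point): Middle of the raised head's notch, at the plate's underside, 50 mm from its centre. The notch is cut in from the rim to 44 mm from the centre and is 12 mm wide: it goes over the pin when within about 2.5 mm of it, a little more thanks to the rounded tip.
- seated_head: The other burner head, alike in every way, lying flat and rightly keyed on the other burner; to be left alone.
- pan_support: Cast-iron pan support, 200 mm square and 40 mm high, lying on the counter to the left of the hotplate; loose, to be left alone. Origin at the centre of its underside.
- squeeze_bottle: White squeeze bottle, 66 mm across, 190 mm high, standing on the counter to the right of the hotplate; to be left alone. Origin at the centre of its foot.
- shaker: Clear topping shaker with a yellow lid, 74 mm across, 140 mm high, standing to the right of the hotplate; to be left alone. Origin at the centre of its foot.
- brush: Wooden-handled cleaning brush lying on the hotplate's deck between the two burners, pointing to the back, about 30 mm high; to be left alone.

How it is judged:
By the outcome, as a careful person would: the job done as asked, in the order asked, and still so for the second after the job is handed in, with the robot touching nothing.
It also fails if it takes over 64 s, if anything falls off the work surface, if the arm or the gripper's body presses on something with over 40 N, if the wrist force passes 120 N, or if a joint passes its speed limit or range.

## Robot

A 6-joint arm with a two-finger parallel gripper is mounted at the origin on the work surface. World frame = base frame: x ahead of the robot, y to its left, z up, the work surface at z = 0. Lengths are in m, angles in rad, forces in N, time in s.
With the tool pointing down it reaches from about 0.25 to 0.725 m from the base axis. Payload 4 kg.
Tool frame: the origin (TCP) lies between the finger pads; the fingertips stand 17 mm ahead of it and the grasp point (between the pads) lies 2 mm behind it; z points along the fingers, y is the direction in which the jaws open and shut (so a half turn about z gives the same grasp; the last joint's range is limited). The gripper opens to 85 mm and grips with 20 to 120 N. Pads are 22 mm wide; open, the fingers measure 114 mm over their backs; the gripper's body (76 mm by 85 mm) begins 54 mm behind the grasp point. The pads swing forward as they close: fully open they stand 13 mm farther back than shut.
Start: joints at [-1.243, 0.241, 0.005, 1.335, 0, 1.571], TCP at [0.161, -0.473, 0.248] pointing down, gripper open.
Joint ranges: [-2.72, 2.72], [-1.05, 1.87], [-1.09, 1.28], [-1.99, 2.15], [-1.42, 1.44], [-3.14, 3.14]. Speed limits (rad/s): [2.79, 2.79, 3.14, 3.14, 3.14, 3.14].

## Interface

Orientations are given as a unit quaternion [x, y, z, w].
In Python, from workcell import readout, viewer, order gives the robot as it stands. The module is installed in compiled form; this text tells all that it offers.
- The arm moves only by the shell command python3 -m crank 'ROWS'. ROWS is text: rows parted by semicolons, each of 7 numbers parted by spaces: the shift along the tool's x, y, z in m, then the turn, a rotation vector about the tool's x, y, z in rad, then the gripper's target within -1 to 1 (shut at 1, half-way at 0, fully open at -1). A call has 1 to 20 rows; each row shifts and turns the pose as measured when the row begins, along the tool's axes as they then stand; what a row does not reach is not made up. A row lasts 1/12 s, in which the tool goes at most 41.7 mm and 7.16 degrees, less where a joint would pass 70% of its speed; a pose out of reach is approached as far as the arm can. A call with a gripper value outside its range is refused whole. The fingers move at their own pace and stop on an object; the grip force is fixed at half the most. Time passes only in rows, so rows that do not move let the fingers close. It gives the time, the measured TCP pose, the force and the opening at its end, in the units of the state.
- readout.get_obs(): the state, without advancing time (a new reading comes with each control period).
- viewer.camera(name): name is "scene" or "top" or "wrist"; returns the picture (420x560x3 uint8, red, green, blue); there is no depth.
- viewer.calibration(name): a dict with "fx", "fy", "cx", "cy" (pixels), "eye" and "rotation" of the camera in the world. Camera axes: x right, y down, z forward; pixel columns grow to the right and rows downward; lengths in m; the calibration is good to about 2 mm. A picture is of the moment at which its call begins: read the wrist's pose just before it. calibration takes no time and is no camera call; for the wrist camera it gives the pose at the moment of the call.
- order.job_done(): hands the job in, once; it reports no verdict.
The state is a dict: "clock": time; "joint_pos": joint angles; "joint_vel": joint speeds; "tau": joint torques, N m; "eef_pos": TCP position; "tool_rot": TCP orientation; "ft_force": force on the tool from outside, world axes, zero at the start; "ft_torque": the same for the moment, N m; "grip_width": finger opening in m.
Only numpy, scipy, OpenCV 4.12 (cv2) and the standard library are available. Lean on these libraries where they do the work, as an engineer would, in place of code of your own. Each camera call takes 0.05 s, during which the arm holds its last target. There are 200 camera calls.

## Working session

There is one attempt and no reset: what is moved stays moved. The work goes in short steps, Python scripts to look and compute and a shell command to move; the robot and the scene stay as the last step left them, time stands still between calls to the robot, and variables do not carry over. Pictures are saved under pics/ and viewed, about 8 in all and at most 12, crops included, and the job is handed in when it is done.

```bash
mkdir -p pics
cat > h.py <<'E'
import numpy as np, cv2
from workcell import readout, viewer, order
def shot(n,f):
    c=viewer.calibration(n); im=viewer.camera(n)[:,:,::-1].copy(); cv2.imwrite('pics/'+f,im); 
    np.save('pics/'+f+'.npy',c,allow_pickle=True); return im,c
def ray(c,u,v):
    d=np.array([(u-c['cx'])/c['fx'],(v-c['cy'])/c['fy'],1.]); return np.array(c['eye']),np.array(c['rotation'])@d
def onz(c,u,v,z):
    e,d=ray(c,u,v); return e+d*(z-e[2])/d[2]
def proj(c,p):
    q=np.array(c['rotation']).T@(np.array(p)-c['eye']); return c['fx']*q[0]/q[2]+c['cx'],c['fy']*q[1]/q[2]+c['cy']
def tri(c1,p1,c2,p2):
    e1,d1=ray(c1,*p1);e2,d2=ray(c2,*p2)
    s=np.linalg.lstsq(np.c_[d1,-d2],e2-e1,rcond=None)[0]
    a,b=e1+s[0]*d1,e2+s[1]*d2; return (a+b)/2,np.linalg.norm(a-b)
def load(f): return cv2.imread('pics/'+f),np.load('pics/'+f+'.npy',allow_pickle=True).item()
E
python3 - <<'E'
from h import *
for n in('top','scene'):
    im,c=shot(n,n+'0.png'); print(n,c)
o=readout.get_obs();print(o['clock'],o['eef_pos'],o['tool_rot'],o['grip_width'],o['ft_force'])
E
```

```text
top {'fx': 528.2948104970139, 'fy': 528.2948104970139, 'cx': 283.23849498863405, 'cy': 212.3356952581161, 'eye': array([0.32130393, 0.05452705, 1.40144969]), 'rotation': array([-0.70098118,  0.70860562, -0.06155551,  0.05209979])}
scene {'fx': 476.70527679892314, 'fy': 476.70527679892314, 'cx': 266.7048677010837, 'cy': 213.6243701223452, 'eye': array([1.34202801, 0.0417426 , 1.03972309]), 'rotation': array([ 0.67346032,  0.64354698, -0.25673567, -0.25765341])}
0.1 [ 0.1608078  -0.47284301  0.24749265] [ 9.86600133e-01  1.63153991e-01 -1.54629389e-04 -9.64205983e-04] 0.08516563089046021 [-0.74717378  0.46094553 -0.77067065]
```

View pics/top0.png

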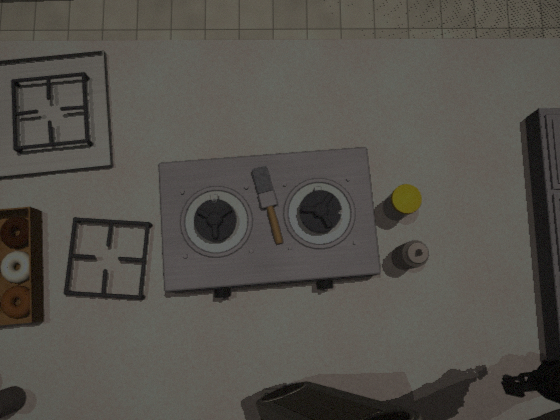

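View pics/scene0.png

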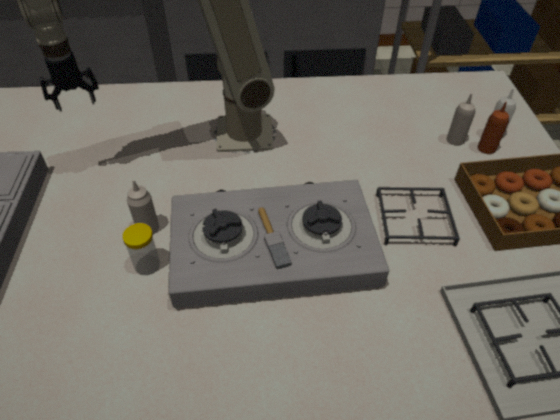

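The top view shows the burners at about (216,220) and (320,212). The scene view shows them at (322,222) for the left and (223,230) for the right. Next I'll enlarge both and brighten them.

```bash
sed -i "s/    c=viewer.calibration(n);/    c=dict(viewer.calibration(n)); c['rotation']=Rotation.from_quat(c['rotation']).as_matrix();/; s/^import numpy as np, cv2/import numpy as np, cv2\nfrom scipy.spatial.transform import Rotation/" h.py
python3 - <<'E'
from h import *
t,_=shot('top','top1.png');s,_=shot('scene','scene1.png')
def cr(im,u,v,r=37): 
    a=cv2.resize(im[v-r:v+r,u-r:u+r],(400,400),interpolation=cv2.INTER_CUBIC)
    return (255*np.clip(a/255.*1.0,0,1)**.5).astype(np.uint8)
A=np.vstack([np.hstack([cr(t,216,220),cr(t,320,212)]),np.hstack([cr(s,322,224),cr(s,223,232)])])
cv2.imwrite('pics/crop.png',cv2.resize(A,(600,600),interpolation=cv2.INTER_AREA))
E
```

```text
(no output)
```

View pics/crop.png

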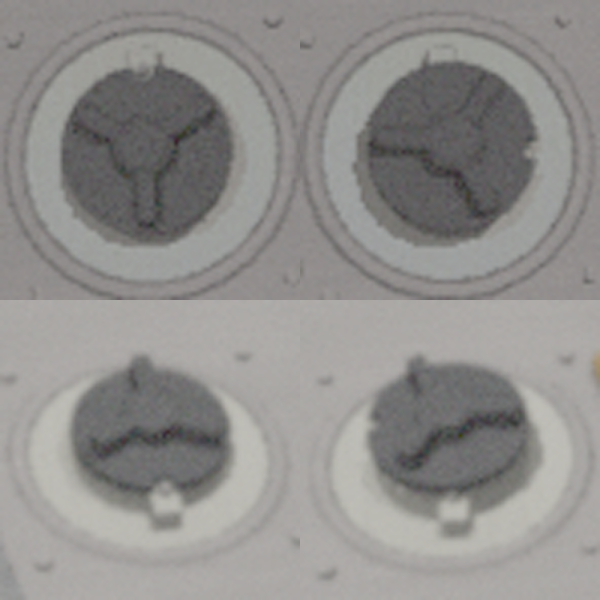

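The right burner's head is the raised one. Its notch points image-right, at about (340,211) in top, i.e. roughly −90° from the pin, with the pin ear at about (318,188). The left head is keyed correctly. Next: rough coordinates and the wrist camera's mounting.

Run:
```python
from h import *
t,ct=load('top1.png');s,cs=load('scene1.png')
def dark(im,u,v,r=34):
    g=cv2.cvtColor(im,cv2.COLOR_BGR2GRAY); m=np.zeros_like(g)
    w=g[v-r:v+r,u-r:u+r]; th,b=cv2.threshold(w,0,255,cv2.THRESH_BINARY_INV+cv2.THRESH_OTSU); m[v-r:v+r,u-r:u+r]=b
    wh=cv2.threshold(w,130,255,cv2.THRESH_BINARY)[1]
    c=max(cv2.findContours(m,0,1)[0],key=cv2.contourArea); return th,cv2.fitEllipse(cv2.convexHull(c))
for n,(u,v),(u2,v2) in(('L',(216,220),(322,222)),('R',(320,212),(223,230))):
    th,e=dark(t,u,v);th2,e2=dark(s,u2,v2); print(n,th,np.round(e[0],1),np.round(e[1],1),th2,np.round(e2[0],1),np.round(e2[1],1))
    print('  top z.12',onz(ct,*e[0],.120).round(4),'scene',onz(cs,*e2[0],.12).round(4),'tri',tri(ct,e[0],cs,e2[0]))
for n,tp,sp in(('L',(214.8,199.8),(285+165/4.054,187+185/4.054)),('R',(317.8,188.5),(186+153/4.054,195+198/4.054))):
    print(n,'pin',onz(ct,*tp,.113),onz(cs,*sp,.113),tri(ct,tp,cs,sp))
print('notch',onz(ct,340,211.5,.121))
o=readout.get_obs();c=viewer.calibration('wrist');R=Rotation.from_quat(o['tool_rot'])
print('cam in tool',R.inv().apply(c['eye']-o['eef_pos']),(R.inv()*Rotation.from_quat(c['rotation'])).as_matrix().round(3),c['fx'],R.as_matrix().round(3))
```

```text
L 60.0 [214.5 220.7] [42.4 45.4] 81.0 [321.9 221.6] [38.1 41.7]
  top z.12 [0.5102 0.2045 0.12  ] scene [0.5304 0.2036 0.12  ] tri (array([0.51314313, 0.20690862, 0.10040481]), np.float64(0.0002744532297379348))
R 61.0 [318.4 212.3] [42.8 47.1] 81.0 [222.6 228.6] [39.6 42.1]
  top z.12 [ 0.5284 -0.0503  0.12  ] scene [ 0.5408 -0.052   0.12  ] tri (array([ 0.53041115, -0.05226641,  0.10796175]), np.float64(0.0018996053026224965))
L pin [0.56345908 0.20511877 0.113     ] [0.56200788 0.20993357 0.113     ] (array([0.56337791, 0.20729241, 0.11450245]), np.float64(0.00467606847214406))
R pin [ 0.58966132 -0.05082212  0.113     ] [ 0.58537441 -0.04879699  0.113     ] (array([ 0.58875115, -0.04943301,  0.11720419]), np.float64(0.002084026368041411))
notch [ 0.52976486 -0.10353125  0.121     ]
cam in tool [ 7.51654398e-02  4.85810019e-05 -1.24941678e-01] [[ 0.001 -0.955 -0.297]
 [ 1.     0.001  0.   ]
 [-0.    -0.297  0.955]] 334.51332327147367 [[ 0.947  0.322 -0.   ]
 [ 0.322 -0.947  0.001]
 [-0.    -0.001 -1.   ]]
```

```bash
python3 -m crank '0.03 -0.0175 -0.001 0 0 0 1;0.03 -0.0175 -0.001 0 0 0 1;0.03 -0.0175 -0.001 0 0 0 1;0.03 -0.0175 -0.001 0 0 0 1;0.03 -0.0175 -0.001 0 0 0 1;0.03 -0.0175 -0.001 0 0 0 1;0.03 -0.0175 -0.001 0 0 0 1;0.03 -0.0175 -0.001 0 0 0 1;0.03 -0.0175 -0.001 0 0 0 1;0.03 -0.0175 -0.001 0 0 0 1;0.03 -0.0175 -0.001 0 0 0 1;0.03 -0.0175 -0.001 0 0 0 1;0.03 -0.0175 -0.001 0 0 0 1;0.03 -0.0175 -0.001 0 0 0 1;0.03 -0.0175 -0.001 0 0 0 1;0.03 -0.0175 -0.001 0 0 0 1'
cat > st.py <<'E'
from h import *
o=readout.get_obs();R=Rotation.from_quat(o['tool_rot']).as_matrix()
print('t',round(o['clock'],2),'p',o['eef_pos'].round(4),'yaw',np.degrees(np.arctan2(R[1,0],R[0,0])).round(2),'tilt',R[:,2].round(3),'q',o['joint_pos'].round(3),'F',o['ft_force'].round(1),'w',round(o['grip_width'],4))
E
python3 st.py; python3 -c "
from h import *
im,c=shot('wrist','w1.png');cv2.imwrite('pics/w1b.png',(255*(im/255.)**.5).astype(np.uint8))"
```

```text
clock: 1.53
eef_pos: [0.5377, -0.0408, 0.2608]
tool_rot: [0.988, 0.155, -0.002, -0.001]
ft_force: [-0.0, -0.6, -0.1]
grip_width: -0.0
t 1.53 p [ 0.5377 -0.0408  0.2608] yaw 17.88 tilt [-0.004  0.001 -1.   ] q [-0.076  0.317  0.141  1.399  0.     2.754] F [-0.  -0.6 -0.1] w -0.0
```

View pics/w1b.png

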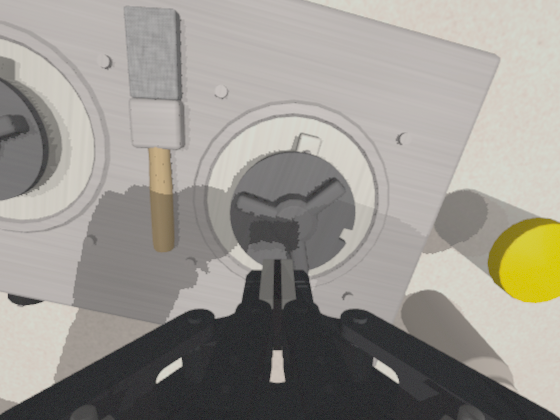

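Wrist view: plate centred near (293,212), ear and pin at about (305,145), notch at about (345,237), fingertips at (278,250). I'll fit the rim numerically and zoom in.

```bash
cat > rim.py <<'E'
from h import *
from scipy.optimize import least_squares
def rimfit(im,c,guess,z,angs,r=.052,lo=.047,hi=.058):
    g=cv2.GaussianBlur(cv2.cvtColor(im,cv2.COLOR_BGR2GRAY),(3,3),0).astype(float); x=np.array(guess,float)
    for _ in range(3):
        P=[]
        for a in np.radians(angs):
            rr=np.arange(lo,hi,.0002); uv=np.array([proj(c,[x[0]+q*np.cos(a),x[1]+q*np.sin(a),z]) for q in rr],np.float32)
            v=cv2.remap(g.astype(np.float32),uv[:,0],uv[:,1],cv2.INTER_LINEAR).ravel(); d=np.gradient(np.convolve(np.pad(v,4,'edge'),np.ones(9)/9,'valid'))
            k=d.argmax(); 
            if d[k]>.3: P.append([x[0]+rr[k]*np.cos(a),x[1]+rr[k]*np.sin(a)])
        P=np.array(P); s=least_squares(lambda p:np.hypot(P[:,0]-p[0],P[:,1]-p[1])-p[2],[x[0],x[1],r],loss='soft_l1',f_scale=.0005); x=s.x[:2]
    return s.x,len(P),np.abs(s.fun).mean()
E
python3 - <<'E'
from rim import *
im,c=load('w1.png')
for z in(.115,.123): print(z,rimfit(im,c,(.531,-.052),z,list(range(-70,-20,4))+list(range(20,110,4))))
t,ct=load('top1.png')
for z in(.115,.123): print('top',z,rimfit(t,ct,(.531,-.052),z,range(0,180,6),lo=.044,hi=.060))
for n,p in(('ear',(305,145)),('notch',(345,237)) ):print(n,onz(c,*p,.113))
w=im[120:280,210:380]; w=(255*(w/255.)**.4).astype(np.uint8)
cv2.imwrite('pics/w1c.png',cv2.resize(w,None,fx=3.5,fy=3.5,interpolation=cv2.INTER_CUBIC))
E
```

```text
0.115 (array([ 0.52995653, -0.05394841,  0.05545192]), 36, np.float64(0.0011918465898122304))
0.123 (array([ 0.53351298, -0.05318802,  0.05280061]), 36, np.float64(0.0012941515080283957))
top 0.115 (array([ 0.52695733, -0.05658855,  0.05890152]), 30, np.float64(0.0017505977804536542))
top 0.123 (array([ 0.53012404, -0.0555108 ,  0.05500944]), 30, np.float64(0.0018300038940318993))
ear [ 0.58919367 -0.04760824  0.113     ]
notch [ 0.52522684 -0.10716636  0.113     ]
```

View pics/w1c.png

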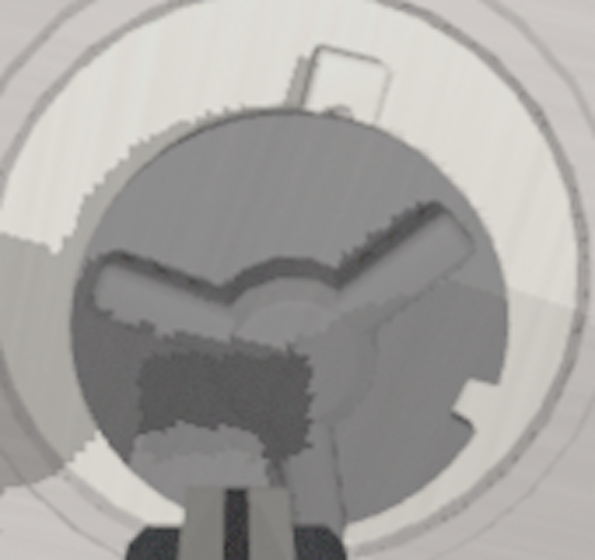

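The zoom shows the ear at crop (320,47)–(389,68), the notch mouth between (500,383) and (473,433), spoke ends at (455,225) and (100,285), and the third spoke at (320,520) next to the fingers.

Run:
```python
from h import *
from scipy.optimize import least_squares
im,c=load('w1.png'); t,ct=load('top1.png')
W=lambda p,z:onz(c,p[0]/3.5+210-.4,p[1]/3.5+120-.4,z)
P=np.array([W(p,.123)[:2] for p in[(72,325),(507,320),(290,112),(130,185),(420,145),(480,215),(90,250)]])
s=least_squares(lambda p:np.hypot(P[:,0]-p[0],P[:,1]-p[1])-p[2],[.53,-.05,.052]);C=s.x;print('centre',C.round(4),np.abs(s.fun).max())
deg=lambda v:np.degrees(np.arctan2(v[1],v[0])).round(1)
e=[W(p,.107) for p in[(320,47),(389,68)]];print('ear',e,np.linalg.norm(e[0]-e[1]));m=(e[0]+e[1])/2;print(deg(m[:2]-C[:2]),np.linalg.norm(m[:2]-C[:2]), 'ear side dir',deg(e[0]-e[1]))
n=[W(p,.123) for p in[(500,383),(473,433)]];print('notch',np.linalg.norm(n[0]-n[1]),[deg(q[:2]-C[:2]) for q in n])
for p in[(455,225),(100,285)]:q=W(p,.142);print('spoke',deg(q[:2]-C[:2]),np.linalg.norm(q[:2]-C[:2]))
print('hub',W((303,322),.143))
# two-view height of notch mouth
print('tri notch',tri(c,(486/3.5+209.6,408/3.5+119.6),ct,(340,211.5)))
print('fingertip',[W(p,.2438) for p in [(185,490),(292,490)]])
```

```text
centre [ 0.5342 -0.0555  0.0509] 0.0008545264966938262
ear [array([ 0.59678483, -0.0420148 ,  0.107     ]), array([ 0.597236  , -0.05888802,  0.107     ])] 0.016879247585632095
4.6 0.06301027185855201 ear side dir 91.5
notch 0.01407153406737233 [np.float64(-87.0), np.float64(-102.7)]
spoke -30.8 0.04452098078891847
spoke 87.1 0.045305059484655005
hub [ 0.54236961 -0.05450983  0.143     ]
tri notch (array([ 0.52984735, -0.10446044,  0.12449109]), np.float64(0.0029675494474070453))
fingertip [array([ 0.54342437, -0.03195418,  0.2438    ]), array([ 0.54781556, -0.04546613,  0.2438    ])]
```

```bash
python3 -m crank '0 0 0 0 0 -0.08 1;0 0 0 0 0 -0.08 1;-0.016 -0.003 0.01 0 0 0 1;-0.016 -0.003 0.02 0 0 0 1;-0.016 -0.003 0.02 0 0 0 1;0 0 0.02 0 0 0 1;0 0 0 0 0 0 1'; python3 st.py
```

```text
clock: 2.17
eef_pos: [0.4964, -0.0457, 0.1855]
tool_rot: [0.969, 0.246, 0.0, -0.003]
ft_force: [-0.8, -0.2, -0.2]
grip_width: -0.0002
t 2.17 p [ 0.4964 -0.0457  0.1855] yaw 28.5 tilt [-0.     0.005 -1.   ] q [-0.095  0.275 -0.117  1.18   0.005  2.549] F [-0.8 -0.2 -0.2] w -0.0002
```

```bash
python3 -m crank '-0.008 0.0055 0 0 0 0 1;0 0 0.015 0 0 0 1;0 0 0.012 0 0 0 1;0 0 0.008 0 0 0 1;0 0 0 0 0 0 1'; python3 st.py; python3 -c "
from h import *
im,c=shot('wrist','w2.png');cv2.imwrite('pics/w2b.png',(255*(im/255.)**.5).astype(np.uint8))"
```

```text
clock: 2.58
eef_pos: [0.4933, -0.0573, 0.1534]
tool_rot: [0.969, 0.246, 0.002, -0.001]
ft_force: [-0.2, -0.5, 0.2]
grip_width: -0.0005
t 2.58 p [ 0.4933 -0.0573  0.1534] yaw 28.48 tilt [ 0.004  0.004 -1.   ] q [-0.118  0.295 -0.179  1.094  0.004  2.527] F [-0.2 -0.5  0.2] w -0.0005
```

View pics/w2b.png

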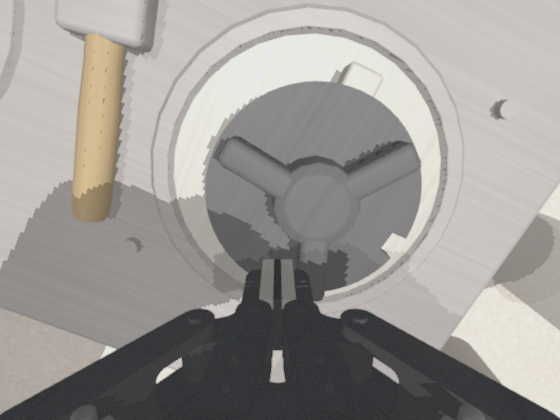

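The finger sits behind the third spoke (about (313,270)), with the notch at (396,245) and the pin ear at (360,80). I'll lower slightly and start the arc.

```bash
python3 -m crank '0 0 0.006 0 0 0 1;0 0.003 0 0 0 0 1;-0.001 0.0032 0 0 0 -0.08 1;-0.001 0.0032 0 0 0 -0.08 1;-0.001 0.0032 0 0 0 -0.08 1;-0.001 0.0032 0 0 0 -0.08 1;-0.001 0.0032 0 0 0 -0.08 1;-0.001 0.0032 0 0 0 -0.08 1'
cat >> st.py <<'E'
C=np.array([.5335,-.0545,0]);d=R.T@(np.array(o['eef_pos'])-C);print('rel centre in tool',d[:2].round(4),'finger ang',np.degrees(np.arctan2(*(np.array(o['eef_pos'])-C)[[1,0]])).round(1))
E
python3 st.py
```

```text
clock: 3.3
eef_pos: [0.5045, -0.0778, 0.1536]
tool_rot: [0.877, 0.48, 0.005, -0.001]
ft_force: [-1.0, 0.7, -0.7]
grip_width: 0.0001
t 3.3 p [ 0.5045 -0.0778  0.1536] yaw 57.39 tilt [ 0.009  0.007 -1.   ] q [-0.158  0.318 -0.146  1.1    0.008  1.982] F [-1.   0.7 -0.7] w 0.0001
rel centre in tool [-0.0336 -0.0113] finger ang -141.2
```

```bash
python3 -m crank '0 0 0.006 0 0 0 1;-0.001 0 0 0 0 0 1'; python3 st.py; python3 -m crank '-0.0018 0.003 0.0005 0 0 -0.08 1;-0.0018 0.003 0.0005 0 0 -0.08 1;-0.0018 0.003 0.0005 0 0 -0.08 1;-0.0018 0.003 0.0005 0 0 -0.08 1;-0.0018 0.003 0.0005 0 0 -0.08 1;-0.0018 0.003 0.0005 0 0 -0.08 1';python3 st.py; python3 -c "
from h import *
im,c=shot('wrist','w3.png');cv2.imwrite('pics/w3b.png',(255*(im/255.)**.5).astype(np.uint8))"
```

```text
clock: 3.47
eef_pos: [0.505, -0.0788, 0.1487]
tool_rot: [0.877, 0.48, 0.006, -0.001]
ft_force: [-1.7, 0.3, -0.8]
grip_width: -0.0
t 3.47 p [ 0.505  -0.0788  0.1487] yaw 57.38 tilt [ 0.011  0.008 -1.   ] q [-0.16   0.322 -0.154  1.086  0.009  1.98 ] F [-1.7  0.3 -0.8] w -0.0
rel centre in tool [-0.0341 -0.0102] finger ang -139.5
clock: 3.97
eef_pos: [0.5159, -0.0904, 0.1479]
tool_rot: [0.733, 0.68, 0.009, -0.004]
ft_force: [-2.6, 2.5, 4.7]
grip_width: -0.0001
t 3.97 p [ 0.5159 -0.0904  0.1479] yaw 85.66 tilt [ 0.009  0.018 -1.   ] q [-0.184  0.348 -0.117  1.1    0.02   1.462] F [-2.6  2.5  4.7] w -0.0001
rel centre in tool [-0.0343 -0.0138] finger ang -116.2
```

View pics/w3b.png

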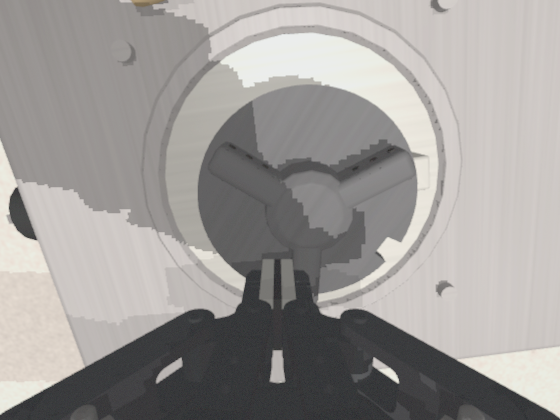

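The finger is still behind the spoke at (308,270). The notch is now at (390,249) and the pin ear at (422,172), so about 40° remains.

Run:
```python
from h import *
from scipy.optimize import least_squares
im,c=load('w3.png')
P=np.array([onz(c,*p,.123)[:2] for p in[(198,188),(417,188),(308,85),(243,107),(380,110),(360,290)]])
s=least_squares(lambda p:np.hypot(P[:,0]-p[0],P[:,1]-p[1])-p[2],[.53,-.05,.052]);C=s.x;print('rim centre',C.round(4),np.abs(s.fun).max())
print('hub',onz(c,310,211,.143).round(4))
deg=lambda p,z:(lambda v:(np.degrees(np.arctan2(v[1],v[0])).round(1),np.linalg.norm(v).round(4)))(onz(c,*p,z)[:2]-C[:2])
print('notch',deg((391,249),.123),deg((402,243),.123),deg((383,264),.123)); print('ear end',deg((429,172),.107)); print('spokes',deg((405,156),.142),deg((218,158),.142))
```

```text
rim centre [ 0.5322 -0.0583  0.052 ] 0.0009003845552467901
hub [ 0.5314 -0.0557  0.143 ]
notch (np.float64(-32.9), np.float64(0.047)) (np.float64(-27.0), np.float64(0.0502)) (np.float64(-42.9), np.float64(0.0488))
ear end (np.float64(7.1), np.float64(0.0638))
spokes (np.float64(30.2), np.float64(0.0436)) (np.float64(143.2), np.float64(0.0446))
```

```bash
python3 -m crank '0 0 -0.002 0.008 -0.018 0 1;-0.0015 0.003 0 0 0 -0.08 1;-0.0015 0.003 0 0 0 -0.08 1;-0.0015 0.003 0 0 0 -0.08 1;-0.0015 0.003 0 0 0 -0.08 1;-0.0015 0.003 0 0 0 -0.08 1;-0.0015 0.003 0 0 0 -0.08 1'; sed -i 's/\.5335,-\.0545/.532,-.0565/' st.py; python3 st.py; python3 -c "
from h import *
im,c=shot('wrist','w4.png');w=im[40:320,150:450];cv2.imwrite('pics/w4b.png',cv2.resize((255*(w/255.)**.5).astype(np.uint8),(600,560),interpolation=cv2.INTER_CUBIC))"
```

```text
clock: 4.6
eef_pos: [0.5346, -0.0979, 0.1497]
tool_rot: [0.55, 0.835, -0.005, 0.0]
ft_force: [-1.1, -0.2, 0.3]
grip_width: -0.0002
t 4.6 p [ 0.5346 -0.0979  0.1497] yaw 113.28 tilt [-0.005 -0.008 -1.   ] q [-0.176  0.389 -0.051  1.134 -0.009  0.988] F [-1.1 -0.2  0.3] w -0.0002
rel centre in tool [-0.04   -0.0152] finger ang -86.5
```

View pics/w4b.png

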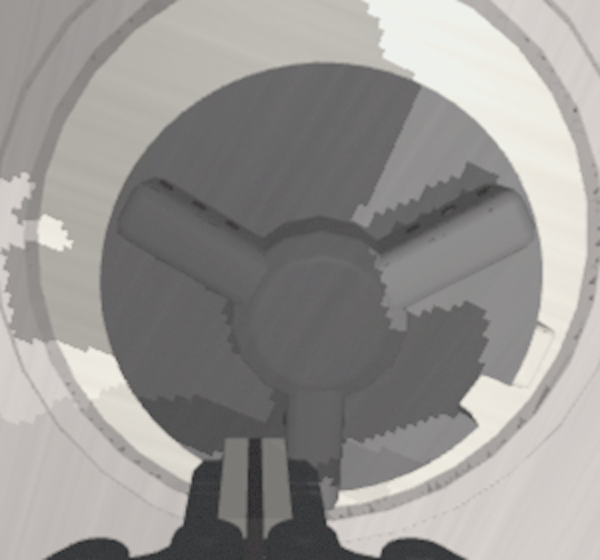

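Notch at crop (485,400), ear end edge from (552,330) to (527,388). Now the remaining angle.

Run:
```python
from h import *
from scipy.optimize import least_squares
im,c=load('w4.png')
W=lambda p,z:onz(c,p[0]/2+150-.25,p[1]/2+40-.25,z)[:2]
P=np.array([W(p,.123) for p in[(100,280),(543,270),(320,63),(140,165),(200,105),(450,100),(515,180)]])
s=least_squares(lambda p:np.hypot(P[:,0]-p[0],P[:,1]-p[1])-p[2],[.53,-.05,.052]);C=s.x;print('rim centre',C.round(4),np.abs(s.fun).max())
print('hub',W((318,322),.143).round(4))
def deg(p,z): v=W(p,z)-C[:2]; return np.degrees(np.arctan2(v[1],v[0])).round(1),np.linalg.norm(v).round(4)
print('notch',deg((517,387),.123),deg((477,420),.123),deg((480,375),.123)); 
e=[W((552,330),.107),W((527,388),.107)];print('ear',deg((552,330),.107),deg((527,388),.107),np.linalg.norm(e[0]-e[1]))
print('spokes',deg((525,215),.142),deg((128,210),.142),deg((313,395),.142), 'dirs')
```

```text
rim centre [ 0.532  -0.056   0.0509] 0.000747832358587025
hub [ 0.5297 -0.0562]
notch (np.float64(-0.3), np.float64(0.0525)) (np.float64(-13.7), np.float64(0.0493)) (np.float64(-1.5), np.float64(0.0428))
ear (np.float64(12.9), np.float64(0.0629)) (np.float64(-2.3), np.float64(0.0636)) 0.016734462950960323
spokes (np.float64(53.8), np.float64(0.0436)) (np.float64(173.3), np.float64(0.0459)) (np.float64(-76.3), np.float64(0.0159)) dirs
```

```bash
python3 -m crank '-0.0008 0.0032 0 0 0 -0.08 1;-0.0008 0.0032 0 0 0 -0.08 1;-0.0004 0.0012 0 0 0 -0.03 1;0 0 0 0 0 0 1';python3 st.py; python3 -c "
from h import *
im,c=shot('wrist','w5.png');w=im[40:320,150:450];cv2.imwrite('pics/w5b.png',cv2.resize((255*(w/255.)**.5).astype(np.uint8),(600,560),interpolation=cv2.INTER_CUBIC))"
```

```text
clock: 4.98
eef_pos: [0.5449, -0.0968, 0.15]
tool_rot: [0.47, 0.883, -0.006, 0.002]
ft_force: [-0.4, 0.2, -0.3]
grip_width: 0.0001
t 4.98 p [ 0.5449 -0.0968  0.15  ] yaw 123.92 tilt [-0.002 -0.013 -1.   ] q [-0.169  0.405 -0.026  1.139 -0.013  0.81 ] F [-0.4  0.2 -0.3] w 0.0001
rel centre in tool [-0.0422 -0.0131] finger ang -72.2
```

View pics/w5b.png

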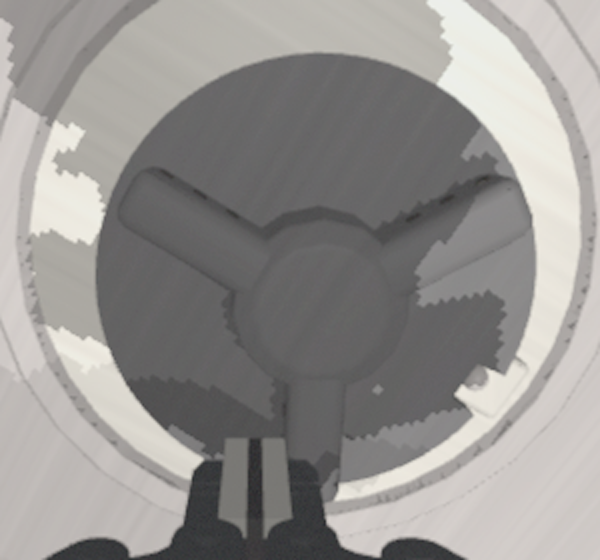

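The pin tip shows inside the notch at crop (480,377), towards its CCW side. I'll compute the residual.

Run:
```python
from h import *
from scipy.optimize import least_squares
im,c=load('w5.png')
W=lambda p,z:onz(c,p[0]/2+150-.25,p[1]/2+40-.25,z)[:2]
P=np.array([W(p,.123) for p in[(97,275),(537,270),(320,53),(140,150),(200,95),(430,80),(505,160)]])
s=least_squares(lambda p:np.hypot(P[:,0]-p[0],P[:,1]-p[1])-p[2],[.53,-.05,.052]);C=s.x;print('rim centre',C.round(4),np.abs(s.fun).max())
def deg(p,z): v=W(p,z)-C[:2]; return np.degrees(np.arctan2(v[1],v[0])).round(1),np.linalg.norm(v).round(4)
print('pin',deg((480,378),.114),'ear',deg((528,362),.107),deg((490,417),.107))
print('spokes',deg((522,205),.142),deg((128,200),.142))
print('notch',deg((520,358),.123),deg((456,397),.123),deg((474,368),.123))
w=im[205:265,365:425];cv2.imwrite('pics/w5c.png',cv2.resize((255*(w/255.)**.6).astype(np.uint8),(600,600),interpolation=cv2.INTER_CUBIC))
```

```text
rim centre [ 0.5325 -0.0546  0.0504] 0.0006074481538176704
pin (np.float64(4.4), np.float64(0.0496)) ear (np.float64(12.6), np.float64(0.062)) (np.float64(-3.9), np.float64(0.0626))
spokes (np.float64(64.0), np.float64(0.0436)) (np.float64(-176.4), np.float64(0.0448))
notch (np.float64(15.8), np.float64(0.0515)) (np.float64(-3.0), np.float64(0.0434)) (np.float64(8.1), np.float64(0.0426))
```

View pics/w5c.png

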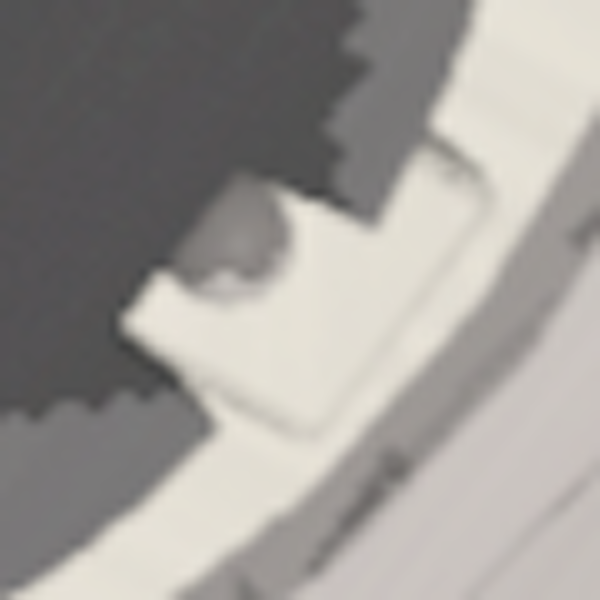

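Run:
```python
from h import *
im,c=load('w5.png')
W=lambda p,z:onz(c,p[0]/10+365-.45,p[1]/10+205-.45,z)[:2]
for C in((.5325,-.0546),(.532,-.056)):
    def deg(p,z): v=W(p,z)-C; return np.degrees(np.arctan2(v[1],v[0])).round(1),np.linalg.norm(v).round(4)
    print([deg(p,.123) for p in[(245,175),(120,320),(378,222),(215,432)]],'pin top',deg((235,240),.115),'ear',deg((488,190),.107),deg((310,437),.107))
```

```text
[(np.float64(9.7), np.float64(0.0431)), (np.float64(-2.6), np.float64(0.0423)), (np.float64(10.3), np.float64(0.0501)), (np.float64(-4.4), np.float64(0.05))] pin top (np.float64(4.1), np.float64(0.0483)) ear (np.float64(11.2), np.float64(0.0626)) (np.float64(-3.6), np.float64(0.063))
[(np.float64(11.4), np.float64(0.0438)), (np.float64(-0.7), np.float64(0.0428)), (np.float64(11.8), np.float64(0.0509)), (np.float64(-2.8), np.float64(0.0504))] pin top (np.float64(5.7), np.float64(0.0489)) ear (np.float64(12.4), np.float64(0.0633)) (np.float64(-2.3), np.float64(0.0634))
```

Notch is within about 0.7° (0.6 mm) of the pin, inside the 2.5 mm allowed. I'll back off, rise and go over the hub.

```bash
python3 -m crank '0 -0.004 0 0 0 0 1;0 0 -0.015 0 0 0 1;0 0 -0.015 -0.009 0.01 0 1;0 0 0 0 0 0 1;0.014 0.0055 0 0 0 0 1;0.014 0.0055 0 0 0 0 1;0.014 0.0055 0 0 0 0 1;0 0 0 0 0 0 1';python3 st.py
```

```text
clock: 5.7
eef_pos: [0.5303, -0.0553, 0.1789]
tool_rot: [0.479, 0.878, -0.002, 0.001]
ft_force: [-0.0, -0.3, 0.1]
grip_width: 0.0001
t 5.7 p [ 0.5303 -0.0553  0.1789] yaw 122.72 tilt [-0.    -0.003 -1.   ] q [-0.102  0.345 -0.036  1.19  -0.003  0.898] F [-0.  -0.3  0.1] w 0.0001
rel centre in tool [ 0.0015 -0.0012] finger ang 144.6
```

```bash
python3 -m crank '0.0015 0.0005 0.008 0 0 0 1;0 0 0.006 0 0 0 1;0 0 0.003 0 0 0 1;0 0 0 0 0 0 1';python3 -m crank '0 0 0.002 0 0 0 1;0 0 0.002 0 0 0 1';python3 -m crank '0 0 0.002 0 0 0 1;0 0 0.002 0 0 0 1'
```

```text
clock: 6.03
eef_pos: [0.5291, -0.0547, 0.1588]
tool_rot: [0.48, 0.877, -0.003, 0.001]
ft_force: [-0.3, 1.0, 0.3]
grip_width: -0.0001
clock: 6.2
eef_pos: [0.5295, -0.0554, 0.1551]
tool_rot: [0.481, 0.877, -0.002, 0.001]
ft_force: [-2.9, 1.0, 8.5]
grip_width: -0.0
clock: 6.37
eef_pos: [0.5299, -0.0556, 0.1532]
tool_rot: [0.482, 0.876, -0.001, 0.001]
ft_force: [-2.9, 1.2, 8.1]
grip_width: -0.0001
```

```bash
python3 -m crank '0 0 0.002 0 0 0 1;0 0 0.002 0 0 0 1';python3 -m crank '0 0 0.002 0 0 0 1;0 0 0.002 0 0 0 1';python3 -m crank '0 0 0.002 0 0 0 1;0 0 0.002 0 0 0 1'
```

```text
clock: 6.53
eef_pos: [0.5301, -0.0557, 0.152]
tool_rot: [0.482, 0.876, -0.0, 0.002]
ft_force: [-5.4, 3.0, 15.4]
grip_width: -0.0002
clock: 6.7
eef_pos: [0.5302, -0.0558, 0.1521]
tool_rot: [0.483, 0.876, 0.001, 0.003]
ft_force: [-5.5, 1.9, 12.0]
grip_width: -0.0002
clock: 6.87
eef_pos: [0.5301, -0.0558, 0.152]
tool_rot: [0.483, 0.876, 0.002, 0.004]
ft_force: [-4.8, 1.6, 12.5]
grip_width: 0.0002
```

It stopped dead at TCP z 0.152, the expected home height. One firmer press, then retreat and look.

```bash
python3 -m crank '0 0 0.005 0 0 0 1;0 0 0.006 0 0 0 1;0 0 0.006 0 0 0 1'; python3 -m crank '0 0 -0.01 0 0 0 1;0 0 -0.03 0 0 0 1;0 0 -0.035 0 0 0 1;0 0 -0.035 0 0 0 1;0 0 0 0 0 0 1;0 0 0 0 0 0 1'; python3 st.py; python3 -c "
from h import *
b=lambda w:cv2.resize((255*(w/255.)**.5).astype(np.uint8),(400,300),interpolation=cv2.INTER_CUBIC)
s,_=shot('scene','s6.png');w,_=shot('wrist','w6.png');s0=cv2.imread('pics/scene1.png')
cv2.imwrite('pics/end.png',np.vstack([np.hstack([b(s0[187:277,172:292]),b(s[187:277,172:292])]),np.hstack([b(s[187:277,270:390]),b(w[60:315,110:450])])]))"
```

```text
clock: 7.12
eef_pos: [0.531, -0.0561, 0.1519]
tool_rot: [0.484, 0.875, 0.006, 0.009]
ft_force: [-10.8, 1.3, 32.0]
grip_width: -0.0001
clock: 7.62
eef_pos: [0.5281, -0.0587, 0.2699]
tool_rot: [0.486, 0.874, 0.006, 0.012]
ft_force: [-0.5, 0.3, -0.7]
grip_width: 0.0001
t 7.62 p [ 0.5281 -0.0587  0.2699] yaw 121.88 tilt [ 0.026 -0.    -1.   ] q [-0.112  0.275  0.106  1.376  0.003  0.902] F [-0.5  0.3 -0.7] w 0.0001
rel centre in tool [-0.0036  0.0016] finger ang -150.9
```

View pics/end.png

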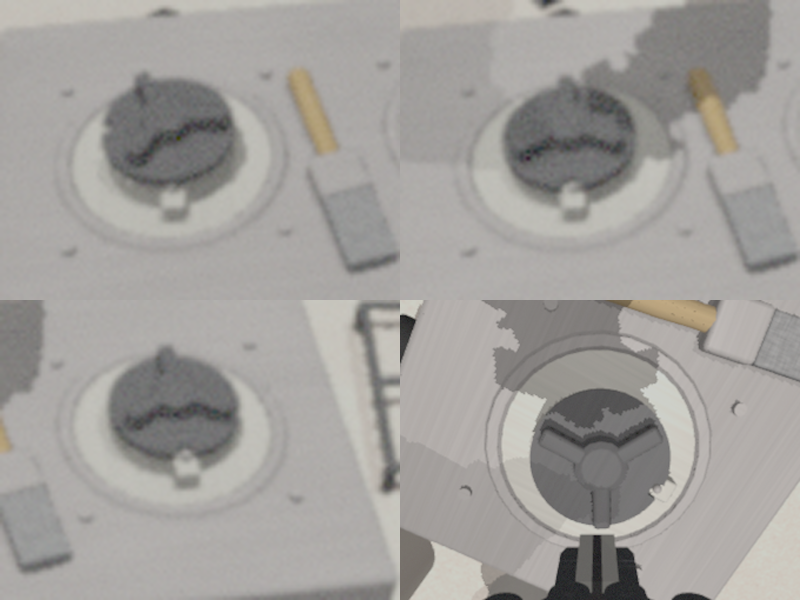

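The right head now lies low with its notch over the pin, matching the left one. The brush and the other head are unmoved, and the arm is clear.

```bash
python3 -c "
from workcell import order
print(order.job_done())"
```

```text
the job is handed in; nothing more can be done
None
```

The right burner head was the raised one, and it is now keyed on its pin and pressed home. I pushed one of its spokes about 98° anticlockwise with the shut fingertips, then pressed on the hub. The job was handed in at about 7.7 s on the robot's clock.

- **Alignment:** before pressing, the notch was about 0.7° (0.6 mm) from the pin. The head-centre estimates from different pictures differed by 1–2 mm. That shifts the notch and pin angles by about 1.5° together, so the gap between them hardly changes.
- **Pressing:** the head went down at about 8 N and stopped dead at TCP z 0.152, the height expected for fully home. It did not move under a firmer 32 N press.
- **Last pictures:** the head sits low with the pin in its notch, looking the same as the left one. The left head and the brush look unmoved. I did not re-check the pan support, bottle and shaker individually, but the arm passed above or clear of them and no unexpected forces showed.

Nothing failed. The arm ended about 0.12 m above the hub, touching nothing.

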